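# Strip the left-hand arbor of a twin-spindle deburring head

## Robot

A 7-joint arm with a two-finger parallel gripper is mounted at the origin on a cart in front of the work surface, level with it; the furniture and walls round the work are solid. World frame = base frame: x ahead of the robot, y to its left, z up, the work surface at z = 0. Lengths are in m, angles in rad, forces in N, time in s.
With the tool pointing down it reaches from about 0.35 to 0.775 m from the base axis. Payload 3.1 kg.
Tool frame: the origin (TCP) lies between the finger pads; the fingertips stand 25 mm ahead of it and the grasp point (between the pads) lies 6 mm ahead of it; z points along the fingers, y is the direction in which the jaws open and shut (so a half turn about z gives the same grasp; the last joint's range is limited). The gripper opens to 85 mm and grips with 20 to 120 N. Pads are 22 mm wide; open, the fingers measure 114 mm over their backs; the gripper's body (76 mm by 85 mm) begins 54 mm behind the grasp point. The pads swing forward as they close: fully open they stand 13 mm farther back than shut.
Start: joints at [-1.261, 0.311, 0.014, 1.512, -0.004, 1.319, -0.027], TCP at [0.189, 0.516, 0.256] pointing down, gripper open.
Joint ranges: [-2.7, 2.7], [-0.3, 1.91], [-1.27, 1.3], [0.12, 2.57], [-1.44, 4.58], [0.2, 2.03], [-3.05, 3.05]. Speed limits (rad/s): [2.79, 2.79, 3.14, 3.14, 3.14, 3.14, 3.14].

## Interface

Orientations are given as a unit quaternion [w, x, y, z].
In Python, from plant import bot gives the robot as it stands. The module is installed in compiled form; this text tells all that it offers.
- The arm moves only by the tool move_arm, never from a script. Its argument "commands" is a list that holds one entry, the list of rows, each a list of 6 numbers: the shift along the tool's x, y, z in cm, then the turn, a rotation vector about the tool's x, y, z in degrees. In form: [[[x, y, z, rx, ry, rz], ...]]. A call has 1 to 5 rows; each row shifts and turns the commanded pose from where the row before left it, along the tool's axes as they then stand; what a row does not reach is not made up. A row lasts 1/8 s, in which the tool goes at most 62.5 mm and 10.7 degrees, less where a joint would pass 70% of its speed; a pose out of reach is approached as far as the arm can. A call is refused whole if a number of a shift passes 6.25 or a number of a turn 10.7, either way. A call with a gripper value outside its range is refused whole. "claw" is the finger opening in cm, from 0 to 8.54, set as the call begins (left out, the last holds). The fingers move at their own pace and stop on an object; the grip force is fixed at half the most. Time passes only in rows, so rows that do not move let the fingers close. It gives the time, the measured TCP pose, the force and the opening at its end, in the units of the state.
- bot.read_state(): the state, without advancing time (a new reading comes with each control period).
- bot.read_camera(name): name is "scene" or "top"; returns the picture (420x560x3 uint8, red, green, blue); there is no depth.
- bot.camera_info(name): a dict with "mtx" (3x3 intrinsics, pixels), "k1" (the pictures are not rectified: a ray, as slopes to the right and down, at radius r is drawn at 1 + k1 r^2 times it, then the intrinsics apply), "cam_to_world" (4x4, takes a point from camera to world coordinates). Camera axes: x right, y up, looking along -z (the intrinsics and any distortion apply to the point x, -y, -z); pixel columns grow to the right and rows downward; lengths in m; the calibration is good to about 2 mm. A picture is of the moment at which its call begins. camera_info takes no time and is no camera call.
- bot.job_done(): hands the job in, once; it reports no verdict.
The state is a dict: "clock": time; "joint_pos": joint angles; "dq": joint speeds; "joint_efforts": joint torques, N m; "tcp_pos": TCP position; "eef_rot": TCP orientation; "contact_force": force on the tool from outside, world axes, zero at the start; "wrist_torque": the same for the moment, N m; "finger_gap": finger opening in m.
Only numpy, scipy, OpenCV 4.12 (cv2) and the standard library are available. Lean on these libraries where they do the work, as an engineer would, in place of code of your own. Each camera call takes 0.05 s, during which the arm holds its last target.

## Task

One of the two alike arbors on this head has a left-hand thread, and nobody has marked which: find it by feel, leaning gently clockwise on the nuts - the left-hand one gives, the ordinary one only gets tighter, so do not force that one, and turn neither nut anticlockwise. Undo the left-hand nut clockwise far enough to draw its slotted washer out by the tab without dragging it against the nut, and lift the sleeve off over the nut; lay the washer flat and stand the sleeve upright on the bench. Leave the other arbor clamped up as it is.

Things in the scene. Friction and masses are not known exactly. Their poses are not given: they have to be found in the camera images.
- spindle_head: grey gear housing bolted down, 104x280x40 mm (338 mm long over its feet), long side along its y; origin: centre of its underside. Two alike arbors stand 85 mm left (+y) and right (-y) of it, axes vertical; each carries a sleeve, a slotted washer on it and a hexagon nut on top (top 122 mm up). One thread is left-hand, one right-hand: unmarked, and which is which changes.
- nut_left (a joint): turn of the left nut, rad: 0 as found (tight), + CLOCKWISE from above. Steady drag of about 0.4 N m when loosening; tightening, the torque climbs from there by about 3 N m per rad and it stays tightened. Turning clockwise it rises 2 mm per rad; captive, it ends at 3.1 rad. A boss under it sits 1.5 mm deep in a recess of the washer, which comes free with room to spare at 1.9 rad.
- nut_left_grip (a point): centre of the left hexagon nut, half-way up (108 mm above the bench): 30 mm across flats, 24 mm tall; a pair of flats faces the point's +y and -y, others every 60 degrees. The frame turns with the nut; z up. Clear washer face right below it.
- washer_left_tab (a point): point on the pull tab of the left slotted steel washer (56 mm diameter, 8 mm thick, 92 mm above the bench), at mid thickness, 46 mm from its axis. The tab runs along the point's -x, is 14 mm wide (along y) and ends 12 mm beyond; nothing is under it but the housing's top, 40 mm up. The slot opens to +x: loosened, the washer is drawn out level along -x by 50 mm.
- washer_left_axis (a point): centre of the left slotted washer at mid thickness (on the arbor's axis while in place).
- sleeve_left_center (a point): centre of the left steel sleeve (the workpiece), half-way up: plain ring, 56 mm outside, 39 mm bore, 36 mm tall, axis z, underside 52 mm above the bench on a 52 mm wide, 12 mm tall seat with an 8 mm high spigot. With the washer out it lifts straight off over the nut (35 mm across corners).
- sleeve_left: the same left sleeve; origin at the centre of its underside.
- washer_left: the same left washer; origin at the centre of its underside.
- nut_right (a joint): turn of the right nut, rad: 0 as found (tight), + CLOCKWISE from above. Steady drag of about 0.4 N m when loosening; tightening, the torque climbs from there by about 3 N m per rad and it stays tightened. Turning clockwise it rises 2 mm per rad; captive, it ends at 3.1 rad. A boss under it sits 1.5 mm deep in a recess of the washer, which comes free with room to spare at 1.9 rad.
- nut_right_grip (a point): centre of the right hexagon nut, half-way up (108 mm above the bench): 30 mm across flats, 24 mm tall; a pair of flats faces the point's +y and -y, others every 60 degrees. The frame turns with the nut; z up. Clear washer face right below it.
- washer_right_tab (a point): point on the pull tab of the right slotted steel washer (56 mm diameter, 8 mm thick, 92 mm above the bench), at mid thickness, 46 mm from its axis. The tab runs along the point's -x, is 14 mm wide (along y) and ends 12 mm beyond; nothing is under it but the housing's top, 40 mm up. The slot opens to +x: loosened, the washer is drawn out level along -x by 50 mm.
- washer_right_axis (a point): centre of the right slotted washer at mid thickness (on the arbor's axis while in place).
- sleeve_right_center (a point): centre of the right steel sleeve (the workpiece), half-way up: plain ring, 56 mm outside, 39 mm bore, 36 mm tall, axis z, underside 52 mm above the bench on a 52 mm wide, 12 mm tall seat with an 8 mm high spigot. With the washer out it lifts straight off over the nut (35 mm across corners).
- sleeve_right: the same right sleeve; origin at the centre of its underside.
- washer_right: the same right washer; origin at the centre of its underside.
Mind the look-alikes: they are no part of the job. Leave any green look-alike of the washer_left alone.

How it is judged:
By the outcome, as a careful person would: the job done as asked, in the order asked, and still so for the second after the job is handed in, with the robot touching nothing.
It also fails if it takes over 72 s, if anything falls off the work surface, if the arm or the gripper's body presses on something with over 40 N, if the wrist force passes 120 N, or if a joint passes its speed limit or range.

## Working session

There is one attempt and no reset: what is moved stays moved. The work goes in short steps, Python scripts to look and compute and a tool call to move; the robot and the scene stay as the last step left them, time stands still between calls to the robot, and variables do not carry over. Pictures are saved under pics/ and viewed, and the job is handed in when it is done.

Besides the shell and the picture viewer there is one more tool, called as name(argument=value, ...), one argument or row to a line, values as JSON. move_arm: Moves the arm, as the interface text tells. Its arguments: {"type":"object","properties":{"commands":{"type":"array","items":{"type":"array","items":{"type":"array","items":{"type":"number"}}}},"claw":{"type":"number"}},"required":["commands"]}

```bash
ls; mkdir -p pics; python3 - <<'E'
from plant import bot
import cv2
s=bot.read_state(); print({k:(v if not hasattr(v,'tolist') else v.tolist()) for k,v in s.items()})
for n in("scene","top"):
    i=bot.camera_info(n); print(n,i)
    cv2.imwrite(f"pics/{n}0.png",cv2.cvtColor(bot.read_camera(n),cv2.COLOR_RGB2BGR))
E
```

```text
pics
{'clock': 0.0, 'joint_pos': [-1.260682225011278, 0.31171080427127673, 0.013983264441485831, 1.513096344131778, -0.004401319976922894, 1.3191546832642878, -0.027237331053121275], 'dq': [0.0014872763853733223, -0.002024778543898131, -0.00015895808018760895, 0.0012144083234195096, -6.294089135203811e-05, 0.001486034339795274, 0.00039682601580609723], 'joint_efforts': [-0.0004137281484872801, -37.99137353897095, 0.1458968035876751, -23.058178424835205, 0.012299850059207529, 0.013791482197120786, 1.0722416448061267e-05], 'tcp_pos': [0.1892808295806838, 0.5156863326080143, 0.25521325109722515], 'eef_rot': [-0.00015918253576524357, 0.17497787542455212, 0.9845716713660887, -0.0011583247459207384], 'contact_force': [-0.5077046254245807, 0.266817607760671, -1.1160079771708695], 'wrist_torque': [0.008893681216822371, -0.0018000796263139326, 0.009077371416450028], 'finger_gap': 0.0852425380770942}
scene {'mtx': array([[487.03662727,   0.        , 285.15723264],
       [  0.        , 487.03662727, 216.56150932],
       [  0.        ,   0.        ,   1.        ]]), 'k1': -0.09917704682218517, 'cam_to_world': array([[ 0.72798981,  0.3047556 , -0.61412935,  0.01012987],
       [-0.68555031,  0.3141998 , -0.65673378, -0.61345793],
       [-0.00718398,  0.89911207,  0.43765955,  0.47033338],
       [ 0.        ,  0.        ,  0.        ,  1.        ]])}
top {'mtx': array([[488.9122065 ,   0.        , 280.14673403],
       [  0.        , 488.9122065 , 212.65439442],
       [  0.        ,   0.        ,   1.        ]]), 'k1': 0.05976120947178047, 'cam_to_world': array([[-1.23169777e-02,  9.85816980e-01, -1.67371364e-01,
         3.98899570e-01],
       [-9.99921112e-01, -1.25553305e-02, -3.65964395e-04,
        -9.13673273e-02],
       [-2.46217670e-03,  1.67353653e-01,  9.85893855e-01,
         9.96200160e-01],
       [ 0.00000000e+00,  0.00000000e+00,  0.00000000e+00,
         1.00000000e+00]])}
```

View pics/scene0.png

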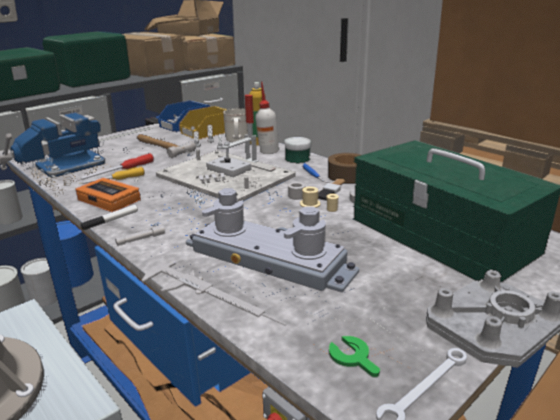

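View pics/top0.png

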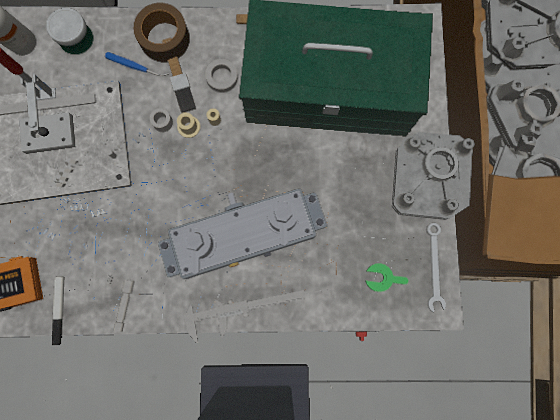

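Scene: the head is mid-bench with its arbors at about (228,212) and (309,235). Top: the head is centred at about (240,233), with nuts near (200,245) and (283,220). The green look-alike is at (380,278) in the top view. I'll zoom in for detail.

```bash
python3 - <<'E'
import cv2
a=cv2.imread("pics/top0.png")[170:300,145:345]; cv2.imwrite("pics/top0z.png",cv2.resize(a,None,fx=4,fy=4,interpolation=cv2.INTER_CUBIC))
a=cv2.imread("pics/scene0.png")[170:300,170:370]; cv2.imwrite("pics/scene0z.png",cv2.resize(a,None,fx=4,fy=4,interpolation=cv2.INTER_CUBIC))
E
```

```text
(no output)
```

View pics/top0z.png

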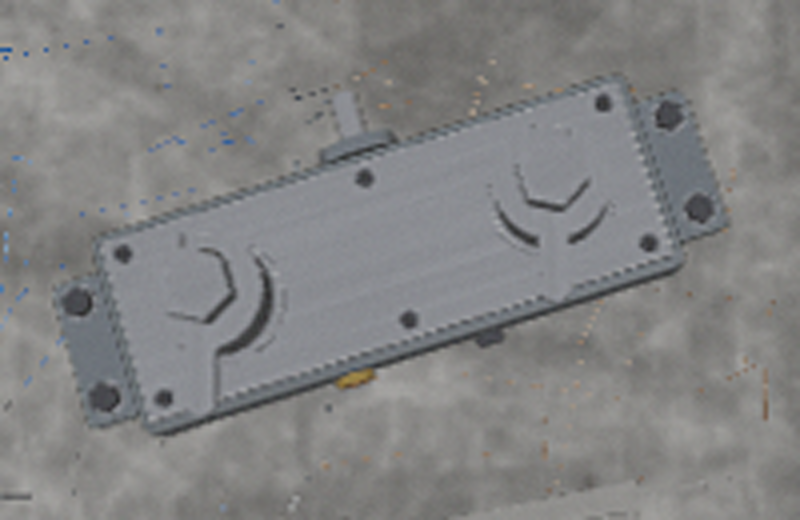

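View pics/scene0z.png

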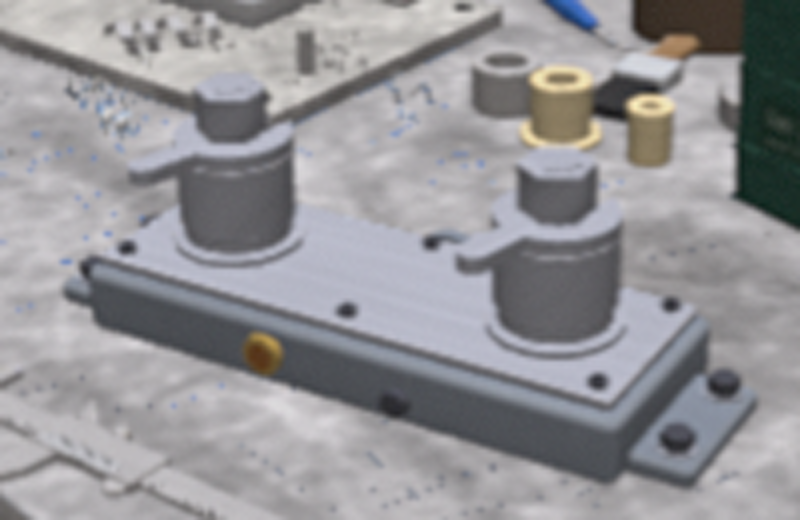

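```bash
cat > h.py <<'E'
import numpy as np, cv2
from plant import bot
def ray(n,uv):
    i=bot.camera_info(n);K=i["mtx"];T=np.array(i["cam_to_world"])
    uv=np.atleast_2d(np.array(uv,float))
    p=cv2.undistortPoints(uv.reshape(-1,1,2),K,np.array([i["k1"],0,0,0.])).reshape(-1,2)
    d=np.c_[p[:,0],-p[:,1],-np.ones(len(p))]@T[:3,:3].T
    return T[:3,3],d
def plane(n,uv,z):
    o,d=ray(n,uv); return o+d*((z-o[2])/d[:,2])[:,None]
def tri(a,b):
    o1,d1=ray("scene",a);o2,d2=ray("top",b);out=[]
    for x,y in zip(d1,d2):
        s=np.linalg.lstsq(np.c_[x,-y],o2-o1,rcond=None)[0];p,q=o1+s[0]*x,o2+s[1]*y
        out.append(np.r_[(p+q)/2,np.linalg.norm(p-q)])
    return np.array(out)
def proj(n,P):
    i=bot.camera_info(n);K=i["mtx"];T=np.linalg.inv(i["cam_to_world"])
    c=np.atleast_2d(P)@T[:3,:3].T+T[:3,3]
    x=c[:,0]/-c[:,2];y=-c[:,1]/-c[:,2];r=x*x+y*y;f=1+i["k1"]*r
    return np.c_[K[0,0]*x*f+K[0,2],K[1,1]*y*f+K[1,2]]
def shot(n,name,box=None,f=1,clahe=False):
    im=cv2.cvtColor(bot.read_camera(n),cv2.COLOR_RGB2BGR);cv2.imwrite(f"pics/{name}.png",im)
    if box: zoom(im,name+"z",box,f,clahe)
    return im
def zoom(im,name,box,f,clahe=False):
    x0,y0,x1,y1=box;a=im[y0:y1,x0:x1]
    a=cv2.resize(a,None,fx=f,fy=f,interpolation=cv2.INTER_CUBIC)
    if clahe:
        g=cv2.cvtColor(a,cv2.COLOR_BGR2GRAY);a=cv2.createCLAHE(6,(4,4)).apply(g)
    cv2.imwrite(f"pics/{name}.png",a)
E
python3 - <<'E'
from h import *
c=np.array([[97,238],[622,78],[682,262],[150,430]])/4+[144.6,169.6]
P=plane("top",c,0.04);print(P.round(4),P.mean(0))
print([np.linalg.norm(P[i]-P[(i+1)%4]) for i in range(4)], np.degrees(np.arctan2(*(P[0]-P[1])[:2])),np.degrees(np.arctan2(*(P[3]-P[2])[:2])))
im=cv2.imread("pics/top0.png")
zoom(im,"nL",(175,220,231,276),10,True);zoom(im,"nR",(258,195,314,251),10,True)
im=cv2.imread("pics/scene0.png")
zoom(im,"sL",(195,180,255,240),10);zoom(im,"sR",(280,200,340,260),10)
a=np.hstack([cv2.imread("pics/nL.png"),cv2.imread("pics/nR.png")]);cv2.imwrite("pics/n.png",cv2.resize(a,(800,400)))
a=np.hstack([cv2.imread("pics/sL.png"),cv2.imread("pics/sR.png")]);cv2.imwrite("pics/s.png",cv2.resize(a,(800,400)))
E
```

```text
[[ 0.5312  0.1283  0.04  ]
 [ 0.6085 -0.1315  0.04  ]
 [ 0.5156 -0.1592  0.04  ]
 [ 0.4372  0.1002  0.04  ]] [ 0.52311031 -0.01553255  0.04      ]
[np.float64(0.2710884729388651), np.float64(0.0969644785696694), np.float64(0.2710329384288686), np.float64(0.09813391001375384)] -16.564304285202667 -16.81150638047207
```

View pics/n.png

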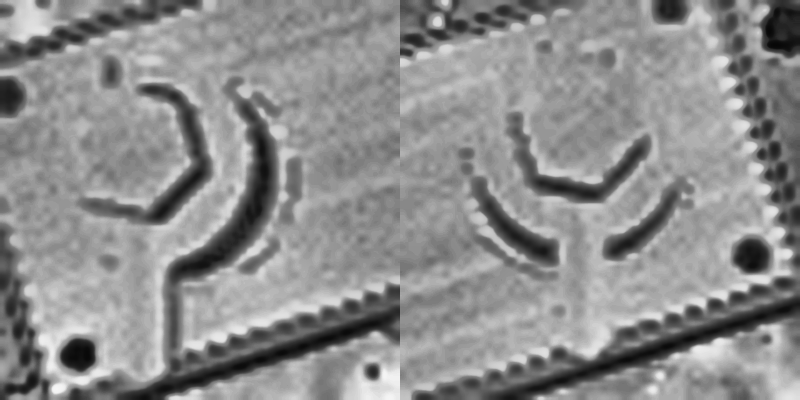

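View pics/s.png

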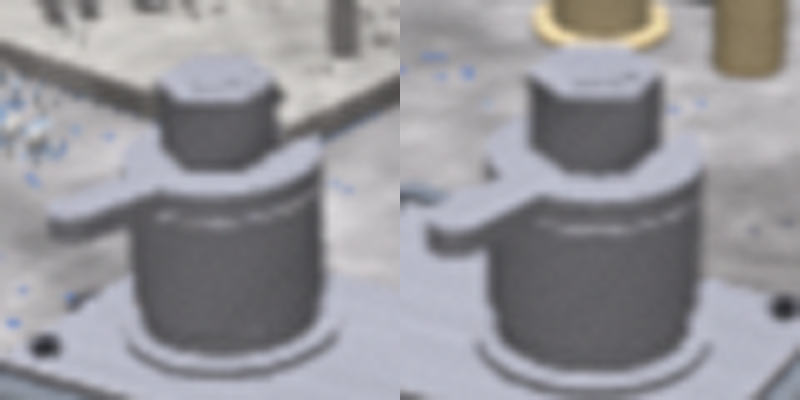

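```bash
python3 - <<'E'
from h import *
from scipy.optimize import least_squares
k=400/56;ks=400/60
L=np.array([[80,205],[155,217],[208,165],[186,97]])/k+[174.6,219.6]
R=np.array([[117,118],[133,182],[200,194],[248,140]])/k+[257.6,194.6]
for n,c in(("L",L),("R",R)):
    P=plane("top",c,0.12)[:,:2]
    e=np.diff(P,axis=0);print(n,"edges",np.linalg.norm(e,axis=1).round(4),(np.degrees(np.arctan2(e[:,1],e[:,0]))%60).round(1))
    f=lambda q:(P-(q[:2]+.01732*np.c_[np.cos(q[2]+np.arange(4)*np.pi/3),np.sin(q[2]+np.arange(4)*np.pi/3)])).ravel()
    s=min((least_squares(f,[*P.mean(0),a]) for a in np.arange(0,6.3,.5)),key=lambda s:s.cost)
    print(s.x[:2].round(4),"corner ang mod60",np.degrees(s.x[2])%60,"rms mm",1e3*np.sqrt(s.cost*2/4))
# tab edge left: 
print("tab edge L",plane("top",np.array([[174,280],[172,350]])/k+[174.6,219.6],.096)[:,:2])
# scene nut top centres
sc=np.array([[217,80],[196,73]])/ks+[[194.6,179.6],[279.6,199.6]]
print(sc,plane("scene",sc,.12))
for q,x in zip(sc,((.4987,.0659,.12),(.5475,-.097,.12))): print(x,proj("top",x),proj("scene",x),q)
E
```

```text
L edges [0.0191 0.0184 0.0182] [20.1 14.7 18.5]
[0.4985 0.0651] corner ang mod60 16.6850860908352 rms mm 1.3058223134942322
R edges [0.017  0.0173 0.0185] [13.2 19.  17.9]
[ 0.5473 -0.0959] corner ang mod60 18.22239624514856 rms mm 0.7644516913519344
tab edge L [[0.46774042 0.05898698]
 [0.44987484 0.05918516]]
[[227.15 191.6 ]
 [309.   210.55]] [[ 0.49702942  0.0633208   0.12      ]
 [ 0.54644033 -0.09889073  0.12      ]]
(0.4987, 0.0659, 0.12) [[193.17337521 240.59731067]] [[227.02814935 190.96274406]] [227.15 191.6 ]
(0.5475, -0.097, 0.12) [[283.42516374 212.693867  ]] [[308.63459516 210.02095284]] [309.   210.55]
```

```bash
python3 - <<'E'
from h import *
im=cv2.imread("pics/scene0.png")
zoom(im,"tL",(198,195,238,225),10);zoom(im,"tR",(280,218,320,248),10)
it=cv2.imread("pics/top0.png")
zoom(it,"uL",(180,240,220,280),10,True);zoom(it,"uR",(265,215,305,255),10,True)
a=np.vstack([np.hstack([cv2.imread("pics/tL.png"),cv2.imread("pics/tR.png")])]);cv2.imwrite("pics/t.png",a)
b=np.hstack([cv2.imread("pics/uL.png"),cv2.imread("pics/uR.png")]);cv2.imwrite("pics/u.png",b)
E
```

```text
(no output)
```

View pics/t.png

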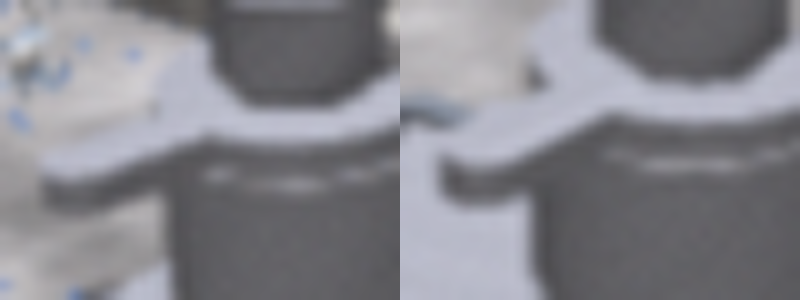

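View pics/u.png

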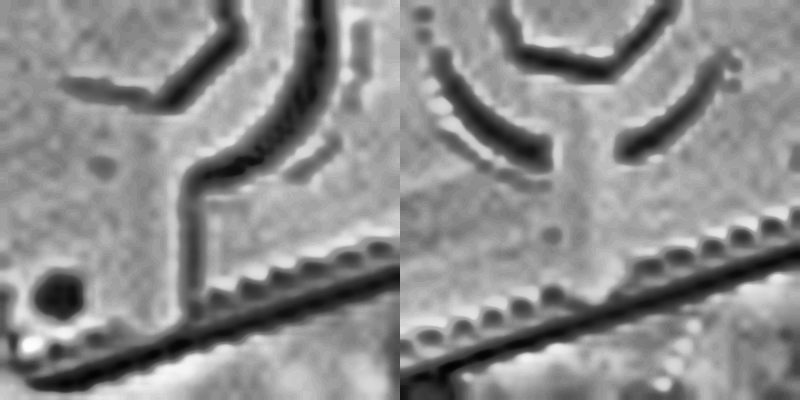

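```bash
python3 - <<'E'
from h import *
o=np.array([264.6,214.6]);oL=np.array([179.6,239.6])
print("R root edges",plane("top",np.array([[152,155],[217,152]])/10+o,.096)[:,:2].round(4))
print("R end edges",plane("top",np.array([[170,300],[225,285]])/10+o,.096)[:,:2].round(4))
print("L edge",plane("top",np.array([[188,185],[190,310]])/10+oL,.096)[:,:2].round(4))
# scene tab ends leftmost corners
print("scene L,R leftmost end corner", plane("scene",np.array([[42,165]])/10+[197.6,194.6],.096)[:,:2],plane("scene",np.array([[40,158]])/10+[279.6,217.6],.096)[:,:2])
for nm,c,yaws in(("L",(.4985,.0652),(-3,0,3,16.7)),("R",(.5472,-.0967),(0,5,10,16.7))):
  for y in yaws:
    a=np.radians(y);u=np.array([np.cos(a),np.sin(a)]);v=np.array([-u[1],u[0]])
    P=[np.r_[np.array(c)-.058*u+s*.007*v,.096] for s in(1,-1)]
    off=([197.6,194.6] if nm=="L" else [279.6,217.6]); ot=oL if nm=="L" else o
    print(nm,y,((proj("scene",P)-off)*10).round().tolist(),((proj("top",P)-ot)*10).round().tolist())
E
```

```text
R root edges [[ 0.5189 -0.09  ]
 [ 0.5193 -0.1021]]
R end edges [[ 0.4919 -0.093 ]
 [ 0.4945 -0.1032]]
L edge [[0.469  0.06  ]
 [0.4462 0.0593]]
scene L,R leftmost end corner [[0.4426608  0.06963249]] [[ 0.49031077 -0.09590322]]
L -3 [[17.0, 158.0], [57.0, 183.0]] [[102.0, 341.0], [179.0, 343.0]]
L 0 [[24.0, 164.0], [68.0, 188.0]] [[118.0, 343.0], [195.0, 342.0]]
L 3 [[32.0, 170.0], [80.0, 193.0]] [[135.0, 344.0], [212.0, 339.0]]
L 16.7 [[80.0, 193.0], [142.0, 209.0]] [[212.0, 339.0], [286.0, 316.0]]
R 0 [[9.0, 148.0], [68.0, 176.0]] [[152.0, 315.0], [228.0, 314.0]]
R 5 [[29.0, 159.0], [93.0, 185.0]] [[180.0, 316.0], [255.0, 309.0]]
R 10 [[50.0, 169.0], [120.0, 193.0]] [[208.0, 316.0], [282.0, 302.0]]
R 16.7 [[82.0, 182.0], [158.0, 202.0]] [[244.0, 311.0], [317.0, 288.0]]
```

```bash
cat >> h.py <<'E'
from scipy.spatial.transform import Rotation as Ro
def pose():
    s=bot.read_state();q=s["eef_rot"];R=Ro.from_quat([q[1],q[2],q[3],q[0]]).as_matrix()
    return s,np.array(s["tcp_pos"]),R
def yaw(R): return np.degrees(np.arctan2(R[1,1],R[0,1]))
def plan(tgt,yw,n,pR=None):
    """even rows from pose now to tgt, tool-y yaw yw (mod 180), tool straight down"""
    s,p,R=pose()
    if pR: p,R=pR
    d=(yw-yaw(R)+90)%180-90; y1=yaw(R)+d
    a=np.radians(y1);Y=np.array([np.cos(a),np.sin(a),0]);Z=np.array([0,0,-1.]);T=np.c_[np.cross(Y,Z),Y,Z]
    rv=Ro.from_matrix(R.T@T).as_rotvec(degrees=True)/n; st=(np.array(tgt)-p)/n
    print("yaw",yaw(R).round(2),"->",round(y1,2))
    for k in range(n):
        print([*(R.T@st*100).round(2).tolist(),*rv.round(2).tolist()]); R=R@Ro.from_rotvec(rv,degrees=True).as_matrix()
def st():
    s,p,R=pose();print("t",round(s["clock"],2),"p",p.round(4),"yaw",yaw(R).round(2),"tilt",np.degrees(R[:2,2]).round(2),"F",np.round(s["contact_force"],2),"M",np.round(s["wrist_torque"],3),"gap",round(s["finger_gap"],4),"j",np.round(s["joint_pos"],2))
E
python3 -c "
from h import *
plan((.498,.065,.2),47,10)"
```

```text
yaw 69.85 -> 47.0
[-4.45, -3.17, 0.56, -0.01, 0.0, 2.28]
[-4.57, -2.99, 0.56, -0.01, 0.0, 2.28]
[-4.69, -2.8, 0.56, -0.01, 0.0, 2.28]
[-4.8, -2.61, 0.56, -0.01, 0.0, 2.28]
[-4.9, -2.42, 0.56, -0.01, 0.0, 2.28]
[-4.99, -2.22, 0.56, -0.01, 0.0, 2.28]
[-5.07, -2.02, 0.56, -0.01, 0.0, 2.28]
[-5.15, -1.82, 0.55, -0.01, 0.0, 2.28]
[-5.22, -1.61, 0.55, -0.01, 0.0, 2.28]
[-5.28, -1.4, 0.55, -0.01, 0.0, 2.28]
```

move_arm(
  commands=[
    [[-4.5,-3.2,0.4,0,0,2.3],[-4.6,-3.0,0.4,0,0,2.3],[-4.7,-2.8,0.4,0,0,2.3],[-4.8,-2.6,0.4,0,0,2.3],[-4.9,-2.4,0.4,0,0,2.3]],
  ],
  claw=5.0,
)

```text
clock: 0.72
tcp_pos: [0.3452, 0.2887, 0.2359]
eef_rot: [-0.0, 0.273, 0.962, -0.0]
contact_force: [0.8, 0.6, -0.5]
finger_gap: 0.0493
```

move_arm(
  commands=[
    [[-5.0,-2.2,0.5,0,0,2.3],[-5.1,-2.0,0.5,0,0,2.3],[-5.15,-1.8,0.5,0,0,2.3],[-5.2,-1.6,0.5,0,0,2.3],[-5.3,-1.4,0.5,0,0,2.2]],
  ],
)

```text
clock: 1.35
tcp_pos: [0.4997, 0.064, 0.2109]
eef_rot: [-0.0, 0.367, 0.93, 0.0]
contact_force: [0.6, 0.3, -0.6]
finger_gap: 0.0499
```

```bash
python3 -c "
from h import *
st()
plan((.498,.065,.165),47,2)
shot('scene','s1',(170,130,310,235),5)"
```

```text
t 1.35 p [0.4997 0.064  0.2109] yaw 46.91 tilt [-0.02  0.02] F [ 0.64  0.32 -0.6 ] M [ 0.006 -0.001 -0.035] gap 0.0499 j [-0.53  0.26  0.46  1.72 -0.12  1.19  0.78]
yaw 46.91 -> 47.0
[0.1, -0.02, 2.29, -0.0, -0.01, -0.05]
[0.1, -0.02, 2.29, -0.0, -0.01, -0.05]
```

View pics/s1z.png

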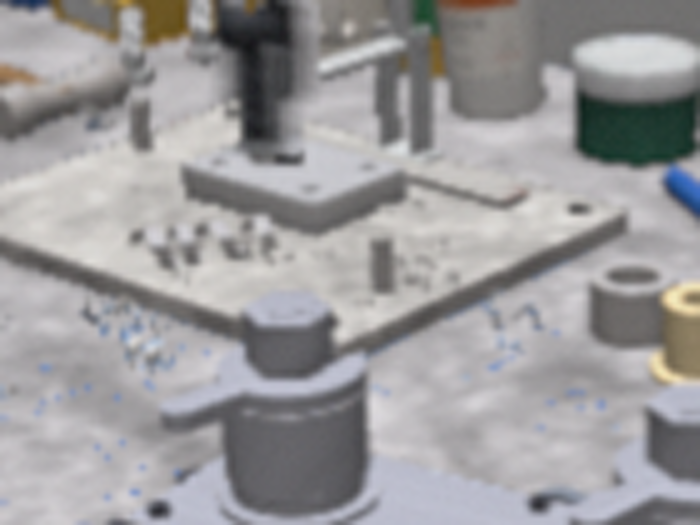

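move_arm(
  commands=[
    [[0.1,0,2.8,0,0,0],[0.1,0,2.8,0,0,0],[0,0,2.4,0,0,0],[0,0,0.6,0,0,0],[0,0,0,0,0,0]],
  ],
)

```text
clock: 2.02
tcp_pos: [0.4977, 0.0667, 0.1253]
eef_rot: [-0.0, 0.367, 0.93, -0.0]
contact_force: [-0.2, -0.5, 0.6]
finger_gap: 0.0498
```

```bash
python3 -c "
from h import *
st()
shot('scene','s2',(180,110,320,225),5)"
```

```text
t 2.02 p [0.4977 0.0667 0.1253] yaw 46.95 tilt [-0.02 -0.01] F [-0.16 -0.49  0.59] M [-0.039 -0.061 -0.01 ] gap 0.0498 j [-0.52  0.35  0.44  1.84 -0.17  0.99  0.81]
```

View pics/s2z.png

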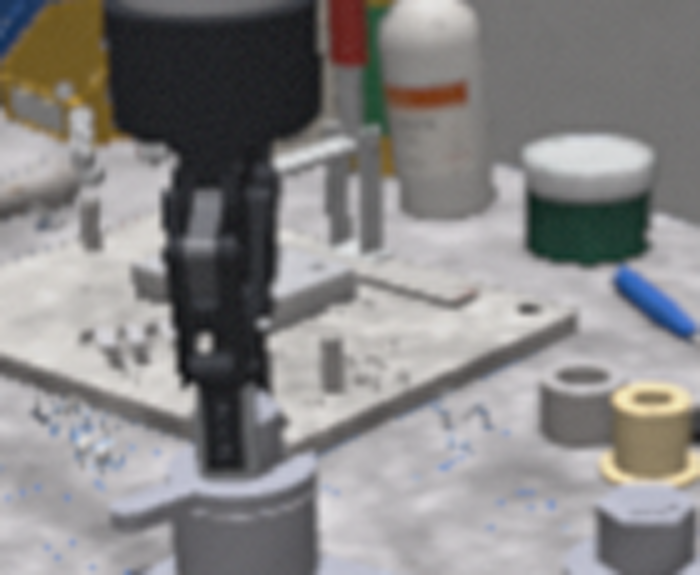

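The jaws straddle the left nut with the tips just over the washer face at about (225,465) in the zoomed view. Closing.

move_arm(
  commands=[
    [[0,0,0,0,0,0],[0,0,0,0,0,0],[0,0,0,0,0,0]],
  ],
  claw=2.0,
)

```text
clock: 2.45
tcp_pos: [0.4982, 0.0663, 0.1267]
eef_rot: [0.001, 0.367, 0.93, 0.0]
contact_force: [-2.2, -1.0, 5.6]
finger_gap: 0.0282
```

```bash
python3 -c "
from h import *
st()"
```

```text
t 2.45 p [0.4982 0.0663 0.1267] yaw 46.95 tilt [0.07 0.01] F [-2.16 -1.05  5.59] M [-0.224  0.487  0.078] gap 0.0282 j [-0.52  0.35  0.44  1.84 -0.17  0.99  0.81]
```

move_arm(
  commands=[
    [[0,0,-0.15,0,0,0],[0,0,0,0,0,1],[0,0,0,0,0,1],[0,0,0,0,0,0]],
  ],
)

```text
clock: 2.95
tcp_pos: [0.4982, 0.0664, 0.1269]
eef_rot: [0.0, 0.383, 0.924, -0.0]
contact_force: [1.3, -2.3, -0.2]
finger_gap: 0.0288
```

```bash
python3 -c "
from h import *
st()"
```

```text
t 2.95 p [0.4982 0.0664 0.1269] yaw 44.95 tilt [ 0.05 -0.04] F [ 1.31 -2.35 -0.19] M [-0.386 -0.273  0.383] gap 0.0288 j [-0.52  0.35  0.44  1.84 -0.18  0.99  0.78]
```

move_arm(
  commands=[
    [[0,0,0,0,0,1],[0,0,0,0,0,0.5],[0,0,0,0,0,0]],
  ],
)

```text
clock: 3.32
tcp_pos: [0.4982, 0.0663, 0.1269]
eef_rot: [0.0, 0.395, 0.919, -0.0]
contact_force: [0.9, -3.6, -0.8]
finger_gap: 0.0287
```

```bash
python3 -c "
from h import *
st()"
```

```text
t 3.33 p [0.4982 0.0663 0.1269] yaw 43.43 tilt [ 0.05 -0.02] F [ 0.9  -3.6  -0.84] M [-0.539 -0.448  0.406] gap 0.0287 j [-0.53  0.35  0.45  1.84 -0.18  0.99  0.76]
```

move_arm(
  commands=[
    [[0,0,0,0,0,1],[0,0,0,0,0,0.5],[0,0,0,0,0,0]],
  ],
)

```text
clock: 3.7
tcp_pos: [0.4982, 0.0664, 0.127]
eef_rot: [0.0, 0.407, 0.913, 0.0]
contact_force: [1.4, -3.1, 0.4]
finger_gap: 0.0288
```

```bash
python3 -c "
from h import *
st()"
```

```text
t 3.7 p [0.4982 0.0664 0.127 ] yaw 41.93 tilt [ 0.05 -0.02] F [ 1.43 -3.06  0.38] M [-0.662 -0.548  0.334] gap 0.0288 j [-0.53  0.35  0.46  1.84 -0.18  0.99  0.73]
```

move_arm(
  commands=[
    [[0,0,-0.02,0,0,2],[0,0,-0.01,0,0,2],[0,0,0,0,0,0]],
  ],
)

```text
clock: 4.08
tcp_pos: [0.4982, 0.0664, 0.1272]
eef_rot: [0.0, 0.439, 0.898, 0.0]
contact_force: [3.6, -3.7, -1.5]
finger_gap: 0.0282
```

```bash
python3 -c "
from h import *
st()"
```

```text
t 4.08 p [0.4982 0.0664 0.1272] yaw 37.89 tilt [ 0.05 -0.02] F [ 3.6  -3.69 -1.52] M [-0.763 -0.726  0.29 ] gap 0.0282 j [-0.54  0.35  0.47  1.84 -0.19  0.99  0.67]
```

The left nut's torque stays flat (0.38, 0.41, 0.33, then 0.29 N m over 9°) and it rises, so it's the left-hand one. Continuing.

move_arm(
  commands=[
    [[0,0,-0.03,0,0,8],[0,0,-0.03,0,0,8],[0,0,-0.03,0,0,8],[0,0,-0.03,0,0,8],[0,0,-0.03,0,0,8]],
  ],
)

```text
clock: 4.7
tcp_pos: [0.4983, 0.0664, 0.1286]
eef_rot: [0.001, 0.721, 0.693, 0.0]
contact_force: [3.6, -3.4, -2.1]
finger_gap: 0.0288
```

```bash
python3 -c "
from h import *
st()"
```

```text
t 4.7 p [0.4983 0.0664 0.1286] yaw -2.32 tilt [ 0.07 -0.03] F [ 3.64 -3.41 -2.05] M [-0.884 -0.875  0.441] gap 0.0288 j [-0.65  0.37  0.62  1.84 -0.25  1.01  0.03]
```

move_arm(
  commands=[
    [[0,0,-0.03,0,0,8],[0,0,-0.03,0,0,8],[0,0,-0.03,0,0,8],[0,0,-0.03,0,0,8],[0,0,-0.03,0,0,8]],
  ],
)

```text
clock: 5.32
tcp_pos: [0.4984, 0.0664, 0.13]
eef_rot: [0.001, 0.915, 0.404, 0.001]
contact_force: [4.6, -4.0, -3.2]
finger_gap: 0.0283
```

move_arm(
  commands=[
    [[0,0,-0.03,0,0,9],[0,0,-0.03,0,0,9],[0,0,-0.03,0,0,9],[0,0,-0.03,0,0,9],[0,0,-0.03,0,0,9]],
  ],
)

```text
clock: 5.95
tcp_pos: [0.4984, 0.0662, 0.1316]
eef_rot: [0.0, 1.0, 0.023, 0.001]
contact_force: [3.8, -4.2, -2.9]
finger_gap: 0.0285
```

```bash
python3 -c "
from h import *
st()"
```

```text
t 5.95 p [0.4984 0.0662 0.1316] yaw -87.36 tilt [ 0.09 -0.05] F [ 3.78 -4.17 -2.92] M [-1.019 -0.802  0.449] gap 0.0285 j [-0.9   0.46  0.97  1.85 -0.43  1.06 -1.29]
```

move_arm(
  commands=[
    [[0,0,0,0,0,0],[0,0,0,0,0,0]],
  ],
  claw=5.0,
)

```text
clock: 6.2
tcp_pos: [0.4966, 0.0683, 0.1311]
eef_rot: [-0.001, 1.0, 0.027, -0.001]
contact_force: [0.3, 0.6, -0.3]
finger_gap: 0.0497
```

move_arm(
  commands=[
    [[0,0,-2.0,0,0,0],[0,0,-2.0,0,0,1.6],[-2.3,0.1,-1.0,0,0,0],[-2.3,0,0,0,0,0],[0,0,0,0,0,0]],
  ],
)

```text
clock: 6.82
tcp_pos: [0.4499, 0.0657, 0.1813]
eef_rot: [-0.002, 1.0, 0.013, -0.001]
contact_force: [0.5, -0.3, -0.8]
finger_gap: 0.05
```

```bash
python3 -c "
from h import *
st()
shot('scene','s3',(180,110,320,225),5)
t=[[.452,.0652,.096],[.4405,.072,.096],[.4405,.058,.096],[.452,.066,.116]]
print(((proj('scene',t)-[180,110])*5).round())"
```

```text
t 6.83 p [0.4499 0.0657 0.1813] yaw -88.54 tilt [-0.16  0.21] F [ 0.47 -0.32 -0.8 ] M [ 0.044 -0.022 -0.005] gap 0.05 j [-1.07  0.29  1.07  1.9  -0.28  1.12 -1.43]
[[137. 502.]
 [100. 505.]
 [123. 517.]
 [132. 451.]]
```

View pics/s3z.png

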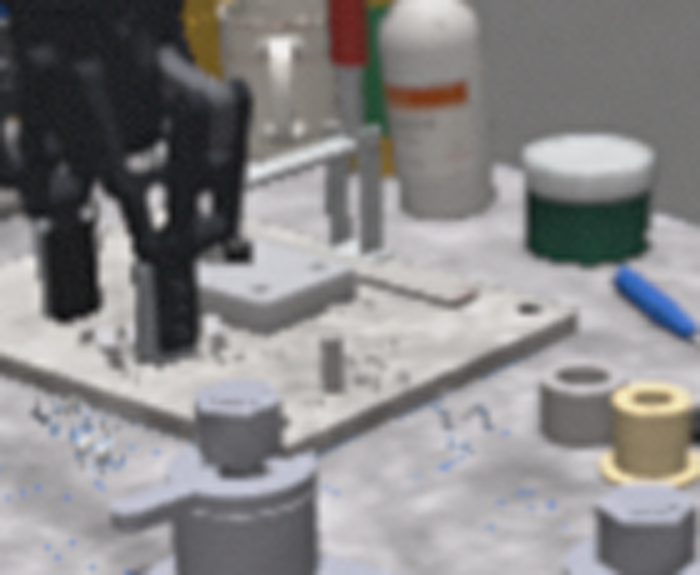

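The nut stands clear of the washer, with the gap at about (243,458) in the zoomed view. The tab end is at about (115,515).

```bash
python3 -c "
from h import *
for dz in(.018,.022,.025,.030):
  for x in(-.011,.011): print(dz,x,((proj('scene',[.45+x,.0657-.0255,.1813-dz])-[180,110])*5).round())
for y in (0,1.5,3,4.5):
  a=np.radians(y);u=np.array([np.cos(a),np.sin(a)]);v=np.array([-u[1],u[0]]);c=np.array([.498,.066])
  print(y,[((proj('scene',np.r_[c-.058*u+s*.007*v,.096])-[180,110])*5).round() for s in(1,-1)])
im=cv2.imread('pics/s3.png');zoom(im,'z3',(195,195,245,225),16)
print(((proj('scene',[.498,.066,.125])-[195,195])*16).round())
"
```

```text
0.018 -0.011 [[133. 357.]]
0.018 0.011 [[186. 340.]]
0.022 -0.011 [[134. 368.]]
0.022 0.011 [[186. 351.]]
0.025 -0.011 [[135. 376.]]
0.025 0.011 [[187. 359.]]
0.03 -0.011 [[136. 389.]]
0.03 0.011 [[188. 372.]]
0 [array([[ 98., 505.]]), array([[120., 517.]])]
1.5 [array([[100., 506.]]), array([[123., 518.]])]
3 [array([[102., 508.]]), array([[126., 519.]])]
4.5 [array([[104., 509.]]), array([[129., 520.]])]
[[ 505. -103.]]
```

View pics/z3.png

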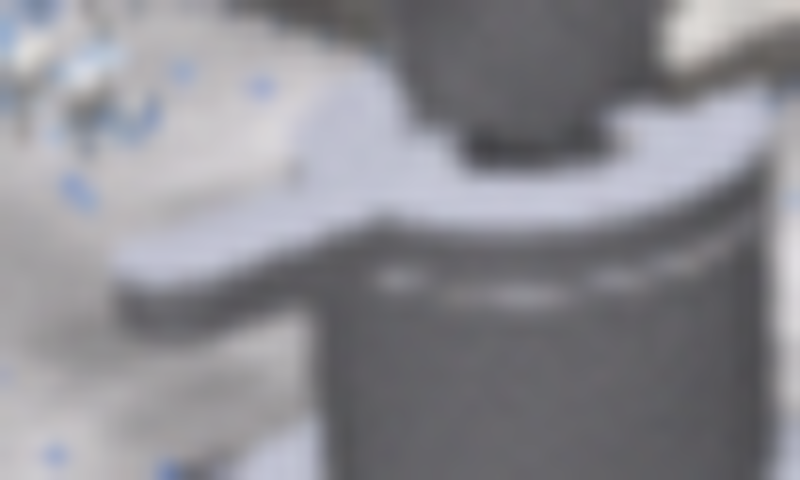

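move_arm(
  commands=[
    [[0.2,0.1,2.5,0,0,-0.5],[0,0,2.5,0,0,0],[0,0,1.0,0,0,0],[0,0,0.4,0,0,0],[0,0,0,0,0,0]],
  ],
  claw=3.5,
)

```text
clock: 7.5
tcp_pos: [0.4544, 0.0636, 0.118]
eef_rot: [-0.0, 1.0, 0.016, 0.0]
contact_force: [0.7, 0.4, 0.1]
finger_gap: 0.0352
```

```bash
python3 -c "
from h import *
st()
shot('scene','s4',(180,110,320,225),5)"
```

```text
t 7.5 p [0.4544 0.0636 0.118 ] yaw -88.16 tilt [0.04 0.  ] F [0.66 0.44 0.11] M [-0.062  0.038 -0.001] gap 0.0352 j [-0.97  0.39  1.    1.97 -0.39  0.99 -1.32]
```

View pics/s4z.png

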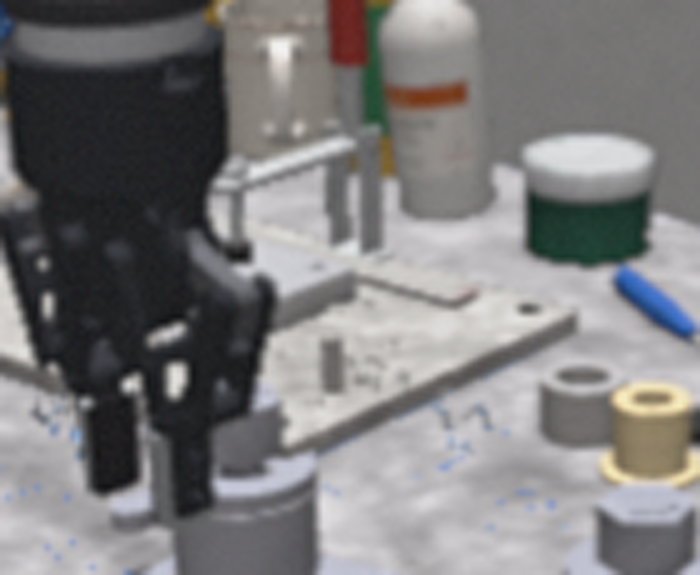

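The fingers straddle the tab. Closing.

move_arm(
  commands=[
    [[-0.2,-0.1,0,0,0,0],[0,0,0,0,0,0],[0,0,0,0,0,0],[0,0,0,0,0,0]],
  ],
  claw=0.8,
)

```text
clock: 8.05
tcp_pos: [0.452, 0.0647, 0.118]
eef_rot: [-0.0, 1.0, 0.016, 0.0]
contact_force: [-1.9, 0.1, 4.5]
finger_gap: 0.0111
```

```bash
python3 -c "
from h import *
st()
shot('scene','s5',(180,150,280,225),8)"
```

```text
t 8.05 p [0.452  0.0647 0.118 ] yaw -88.15 tilt [0.01 0.04] F [-1.86  0.15  4.46] M [ 0.083  0.288 -0.071] gap 0.0111 j [-0.98  0.38  1.    1.98 -0.39  0.99 -1.33]
```

View pics/s5z.png

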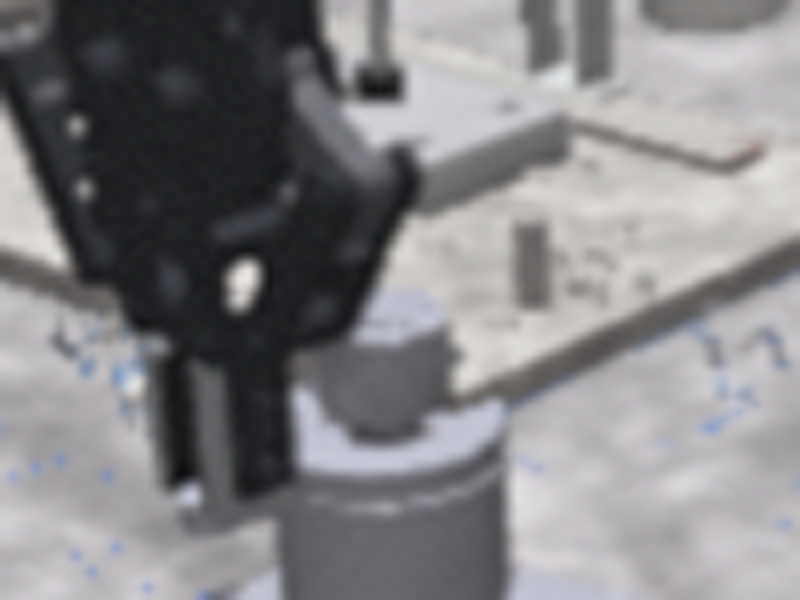

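move_arm(
  commands=[
    [[0,0,-0.1,0,0,0],[-0.3,0,0,0,0,0],[0,0,0,0,0,0]],
  ],
)

```text
clock: 8.48
tcp_pos: [0.4485, 0.0643, 0.1184]
eef_rot: [0.0, 1.0, 0.016, -0.0]
contact_force: [-1.1, 0.0, 0.6]
finger_gap: 0.0108
```

```bash
python3 -c "
from h import *
st()
shot('scene','s6',(180,150,280,225),8)"
```

```text
t 8.47 p [0.4485 0.0643 0.1184] yaw -88.15 tilt [-0.02 -0.02] F [-1.13  0.01  0.59] M [-0.07   0.031 -0.007] gap 0.0108 j [-0.99  0.38  1.01  1.99 -0.38  0.98 -1.33]
```

View pics/s6z.png

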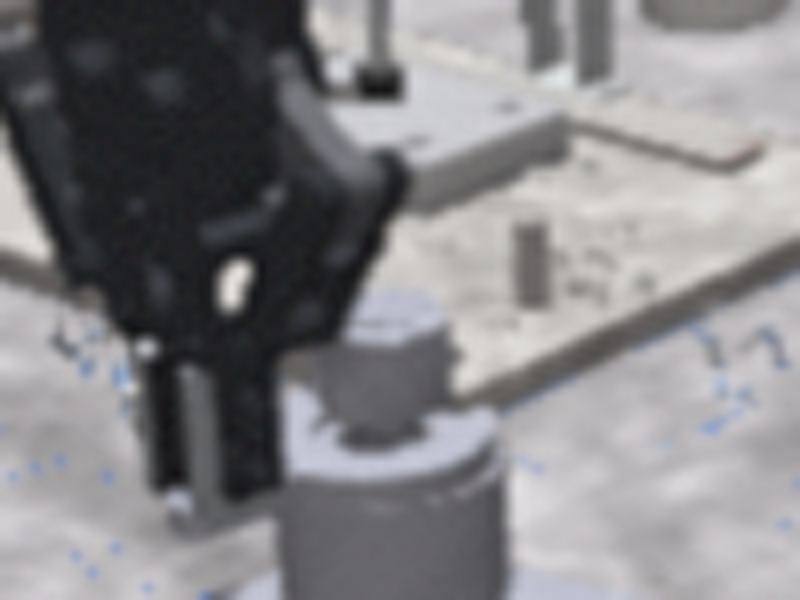

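The washer follows the tab, with clearance to the nut visible at about (385,435) in the zoomed view. Drawing it out.

move_arm(
  commands=[
    [[-0.6,0,-0.03,0,0,0],[-1.0,0,0,0,0,0],[-1.2,0,0,0,0,0],[-1.2,0,0,0,0,0],[0,0,0,0,0,0]],
  ],
)

```text
clock: 9.15
tcp_pos: [0.4072, 0.0635, 0.1186]
eef_rot: [-0.001, 1.0, 0.016, -0.001]
contact_force: [-0.4, 0.5, -0.6]
finger_gap: 0.011
```

move_arm(
  commands=[
    [[-1.2,0,0,0,0,0],[-1.0,0,0,0,0,0],[0,0,0,0,0,0]],
  ],
)

```text
clock: 9.52
tcp_pos: [0.3857, 0.0627, 0.1187]
eef_rot: [-0.001, 1.0, 0.016, -0.001]
contact_force: [0.1, 0.2, -0.4]
finger_gap: 0.0111
```

```bash
python3 -c "
from h import *
st()
shot('scene','s7',(140,130,280,235),5)"
```

```text
t 9.53 p [0.3857 0.0627 0.1187] yaw -88.12 tilt [-0.07  0.06] F [ 0.09  0.15 -0.45] M [0.009 0.025 0.005] gap 0.0111 j [-1.16  0.22  1.1   2.14 -0.25  0.92 -1.46]
```

View pics/s7z.png

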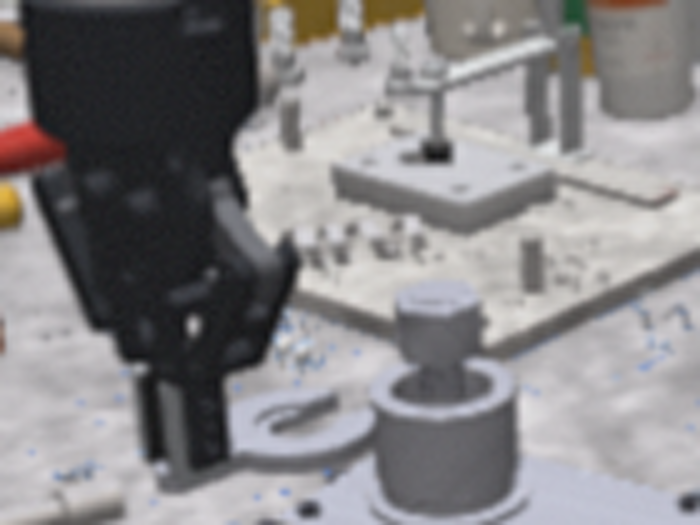

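The washer is out and hanging level; the sleeve, arbor and nut are clear at about (445,400) in the zoomed view. Checking the free bench area to the left.

```bash
python3 -c "
from h import *
im=cv2.imread('pics/top0.png')
for P,c in(((.44,.20,0),(0,0,255)),((.39,.20,0),(0,0,255)),((.535,.185,0),(255,0,0))):
  p=proj('top',P)[0];cv2.circle(im,tuple(int(v) for v in p),16,c,1);print(P,p)
zoom(im,'place',(20,150,260,330),3)"
```

```text
(0.44, 0.2, 0) [136.22311025 277.23574663]
(0.39, 0.2, 0) [135.15573731 302.60128699]
(0.535, 0.185, 0) [145.47911895 230.25575918]
```

View pics/place.png

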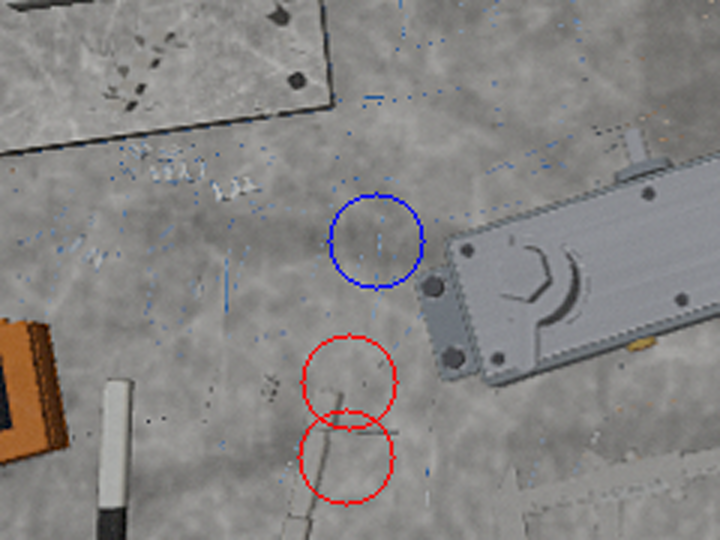

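```bash
python3 -c "
from h import *
plan((.450,.245,.10),-63,8)"
```

```text
yaw -88.12 -> -63.0
[0.87, -2.25, 0.24, -0.01, -0.0, -3.14]
[0.99, -2.2, 0.24, -0.01, -0.0, -3.14]
[1.11, -2.14, 0.24, -0.01, -0.0, -3.14]
[1.22, -2.08, 0.24, -0.01, -0.0, -3.14]
[1.34, -2.01, 0.24, -0.01, -0.0, -3.14]
[1.44, -1.93, 0.24, -0.01, -0.0, -3.14]
[1.55, -1.85, 0.24, -0.01, -0.0, -3.14]
[1.65, -1.76, 0.24, -0.01, -0.0, -3.14]
```

move_arm(
  commands=[
    [[0,-2.4,-0.3,0,0,-1],[0,-2.4,0,0,0,-2],[0.4,-2.4,0.3,0,0,-3],[1.0,-2.4,0.3,0,0,-4],[1.5,-2.3,0.3,0,0,-4]],
  ],
)

```text
clock: 10.2
tcp_pos: [0.4033, 0.1874, 0.1122]
eef_rot: [0.0, 0.99, 0.141, -0.0]
contact_force: [0.2, 1.0, 0.4]
finger_gap: 0.0108
```

```bash
python3 -c "
from h import *
st();plan((.450,.245,.06),-63,4)"
```

```text
t 10.2 p [0.4033 0.1874 0.1122] yaw -73.84 tilt [-0.04 -0.02] F [0.23 1.01 0.39] M [-0.097 -0.018 -0.026] gap 0.0108 j [-1.24  0.34  0.94  2.01 -0.34  0.95 -1.42]
yaw -73.84 -> -63.0
[1.52, -1.06, 1.3, -0.0, 0.01, -2.71]
[1.57, -0.98, 1.3, -0.0, 0.01, -2.71]
[1.62, -0.91, 1.3, -0.0, 0.01, -2.71]
[1.66, -0.83, 1.31, -0.0, 0.01, -2.71]
```

move_arm(
  commands=[
    [[1.5,-1.1,1.3,0,0,-2.7],[1.6,-1.0,1.3,0,0,-2.7],[1.6,-0.9,1.3,0,0,-2.7],[1.7,-0.8,1.3,0,0,-2.7],[0,0,0,0,0,0]],
  ],
)

```text
clock: 10.82
tcp_pos: [0.4504, 0.2447, 0.0592]
eef_rot: [0.0, 0.973, 0.232, -0.001]
contact_force: [-0.2, -0.6, -1.5]
finger_gap: 0.0107
```

```bash
python3 -c "
from h import *
st()
im=shot('scene','s8',(100,130,240,235),5)
shot('top','t8',(60,180,200,285),5)"
```

```text
t 10.82 p [0.4504 0.2447 0.0592] yaw -63.15 tilt [-0.1  -0.08] F [-0.21 -0.61 -1.52] M [-0.001 -0.008 -0.025] gap 0.0107 j [-1.11  0.54  0.77  1.88 -0.47  0.91 -1.21]
```

View pics/s8z.png

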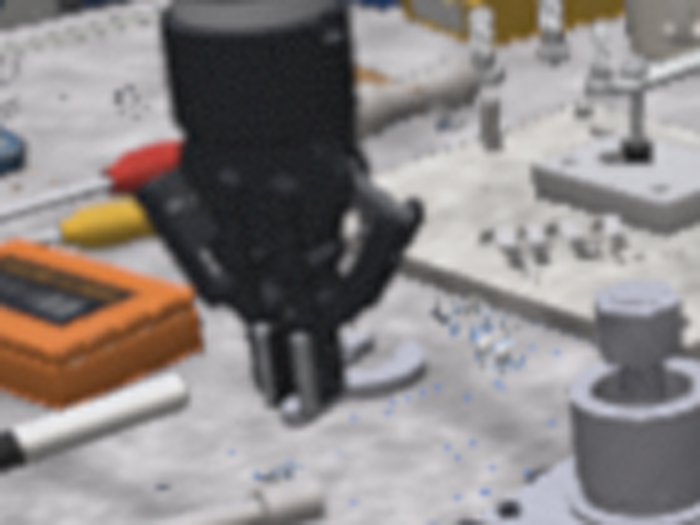

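View pics/t8z.png

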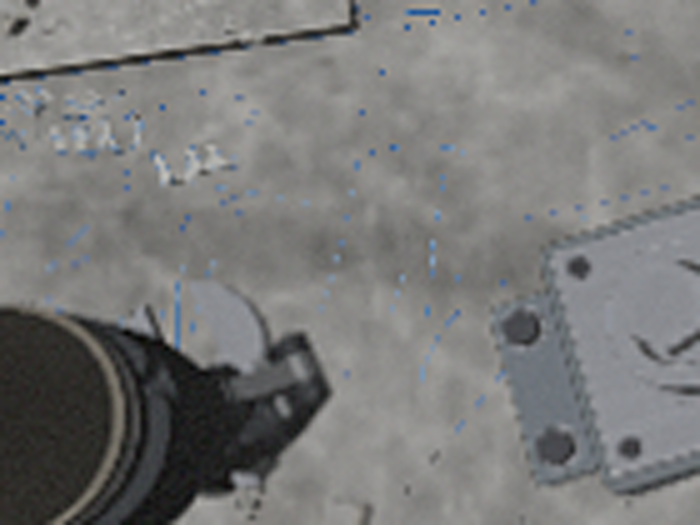

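Free bench lies under the washer in both views; nothing is beneath it at (220,330) in the top zoom. Lowering.

move_arm(
  commands=[
    [[0,0,1.2,0,0,0],[0,0,0.9,0,0,0],[0,0,0.4,0,0,0],[0,0,0.2,0,0,0],[0,0,0,0,0,0]],
  ],
)

```text
clock: 11.55
tcp_pos: [0.4509, 0.243, 0.0339]
eef_rot: [-0.0, 0.973, 0.23, 0.0]
contact_force: [0.6, 0.8, -0.9]
finger_gap: 0.0107
```

```bash
python3 -c "
from h import *
st()"
```

```text
t 11.55 p [0.4509 0.243  0.0339] yaw -63.36 tilt [0.01 0.  ] F [ 0.64  0.81 -0.85] M [-0.065  0.11   0.034] gap 0.0107 j [-1.08  0.58  0.74  1.9  -0.51  0.86 -1.18]
```

move_arm(
  commands=[
    [[0,0,0.2,0,0,0],[0,0,0.1,0,0,0],[0,0,0.1,0,0,0],[0,0,0,0,0,0]],
  ],
)

```text
clock: 12.05
tcp_pos: [0.4509, 0.2431, 0.0304]
eef_rot: [-0.0, 0.973, 0.23, -0.0]
contact_force: [-2.2, 0.8, 4.1]
finger_gap: 0.0113
```

```bash
python3 -c "
from h import *
st()
shot('scene','s9',(100,150,240,235),5)"
```

```text
t 12.05 p [0.4509 0.2431 0.0304] yaw -63.36 tilt [-0.01  0.03] F [-2.16  0.79  4.06] M [-0.13   0.489 -0.025] gap 0.0113 j [-1.08  0.58  0.74  1.91 -0.52  0.85 -1.18]
```

View pics/s9z.png

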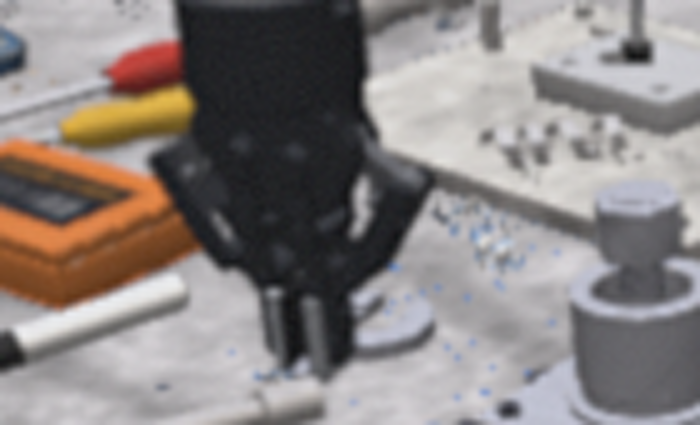

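The washer touches the bench (4 N), flat. Releasing and lifting.

move_arm(
  commands=[
    [[0,0,0,0,0,0],[0,0,0,0,0,0]],
  ],
  claw=3.0,
)

```text
clock: 12.35
tcp_pos: [0.4509, 0.2431, 0.0298]
eef_rot: [0.0, 0.973, 0.23, 0.0]
contact_force: [0.5, -0.5, -0.2]
finger_gap: 0.0298
```

move_arm(
  commands=[
    [[0,0,-2,0,0,0],[0,0,-5,0,0,0],[0,0,-5,0,0,0],[0,0,-3,0,0,0]],
  ],
)

```text
clock: 12.85
tcp_pos: [0.4519, 0.2432, 0.1823]
eef_rot: [-0.001, 0.973, 0.23, 0.002]
contact_force: [0.0, 0.9, -0.5]
finger_gap: 0.0299
```

```bash
python3 -c "
from h import *
st()
shot('scene','s10',(100,130,240,235),5)
# sleeve approach; jaw dir options
for y in(-63,-75,-50): plan((.498,.066,.185),y,5)"
```

```text
t 12.85 p [0.4519 0.2432 0.1823] yaw -63.37 tilt [0.18 0.1 ] F [ 0.03  0.93 -0.55] M [ 0.047 -0.038  0.006] gap 0.0299 j [-1.2   0.38  0.88  1.75 -0.32  1.16 -1.33]
yaw -63.37 -> -63.0
[-0.81, 3.58, -0.0, -0.01, -0.11, -0.07]
[-0.81, 3.58, 0.0, -0.01, -0.11, -0.07]
[-0.82, 3.58, 0.0, -0.01, -0.11, -0.07]
[-0.82, 3.57, 0.0, -0.01, -0.11, -0.07]
[-0.83, 3.57, 0.01, -0.01, -0.11, -0.07]
yaw -63.37 -> -75.0
[-0.81, 3.58, -0.0, -0.03, -0.11, 2.33]
[-0.66, 3.61, 0.0, -0.03, -0.11, 2.33]
[-0.52, 3.63, 0.0, -0.03, -0.11, 2.33]
[-0.37, 3.65, 0.01, -0.03, -0.11, 2.33]
[-0.22, 3.66, 0.01, -0.03, -0.11, 2.33]
yaw -63.37 -> -50.0
[-0.81, 3.58, -0.0, -0.0, -0.11, -2.67]
[-0.97, 3.54, -0.0, -0.0, -0.11, -2.67]
[-1.14, 3.49, 0.0, -0.0, -0.11, -2.67]
[-1.3, 3.43, 0.0, -0.0, -0.11, -2.67]
[-1.46, 3.36, 0.01, -0.0, -0.11, -2.67]
```

View pics/s10z.png

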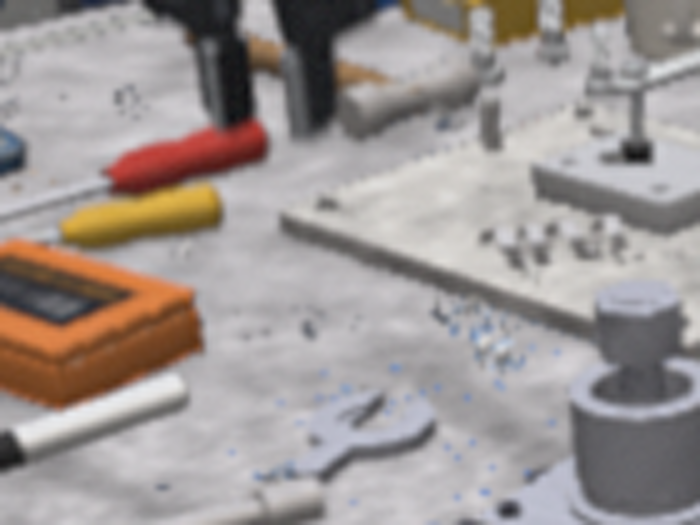

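The washer lies flat on the bench at about (370,425) in the zoomed view. Now the sleeve.

move_arm(
  commands=[
    [[-0.8,3.6,0,0,-0.1,0],[-0.8,3.6,0,0,-0.1,0],[-0.8,3.6,0,0,-0.1,0],[-0.85,3.6,0,0,-0.1,0],[-0.85,3.5,0,0,-0.1,0]],
  ],
  claw=8.5,
)

```text
clock: 13.52
tcp_pos: [0.4946, 0.0635, 0.1797]
eef_rot: [0.001, 0.973, 0.23, -0.004]
contact_force: [0.5, -0.2, -1.0]
finger_gap: 0.0849
```

```bash
python3 -c "
from h import *
st();plan((.498,.0655,.085),-63,4)
shot('scene','s11',(160,100,300,235),5)
c=cv2.imread('pics/s11.png')"
```

```text
t 13.53 p [0.4946 0.0635 0.1797] yaw -63.36 tilt [-0.44 -0.22] F [ 0.54 -0.17 -0.97] M [0.004 0.038 0.019] gap 0.0849 j [-0.88  0.37  0.93  1.79 -0.32  1.15 -0.96]
yaw -63.36 -> -63.0
[0.12, -0.01, 2.37, 0.0, 0.12, -0.09]
[0.11, -0.01, 2.37, 0.0, 0.12, -0.09]
[0.11, -0.01, 2.37, 0.0, 0.12, -0.09]
[0.1, -0.01, 2.37, 0.0, 0.12, -0.09]
```

View pics/s11z.png

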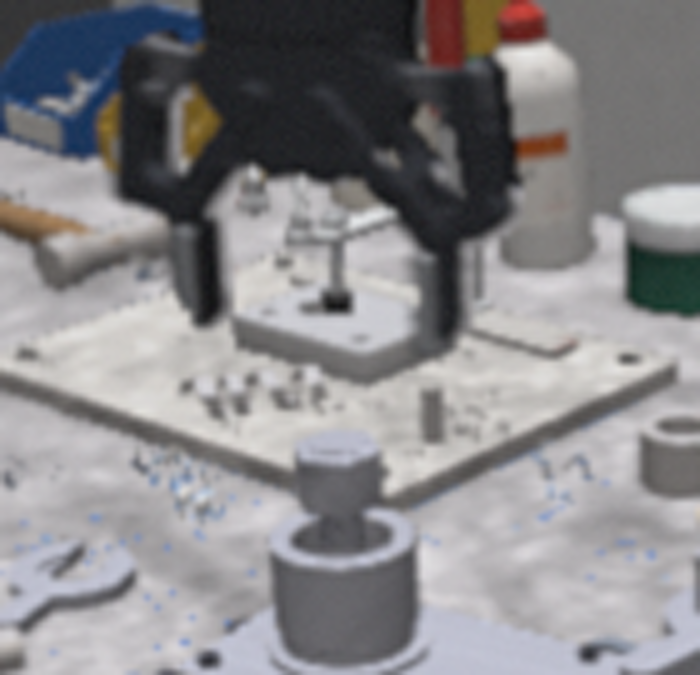

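The jaws are centred over the sleeve, which is at about (345,590) in the zoomed view. Descending.

move_arm(
  commands=[
    [[0.15,0,2.4,0,0.1,0],[0.15,0,2.4,0,0.1,0],[0.1,0,2.4,0,0.15,0],[0.05,0,1.8,0,0.15,0],[0,0,0.3,0,0,0]],
  ],
)

```text
clock: 14.2
tcp_pos: [0.4967, 0.0664, 0.0856]
eef_rot: [0.0, 0.973, 0.23, -0.002]
contact_force: [-0.4, 0.2, 0.8]
finger_gap: 0.0849
```

```bash
python3 -c "
from h import *
st()
shot('scene','s12',(160,120,300,235),5)"
```

```text
t 14.2 p [0.4967 0.0664 0.0856] yaw -63.36 tilt [-0.17 -0.05] F [-0.37  0.22  0.76] M [ 0.048 -0.015  0.012] gap 0.0849 j [-0.81  0.5   0.84  1.89 -0.45  0.96 -0.86]
```

View pics/s12z.png

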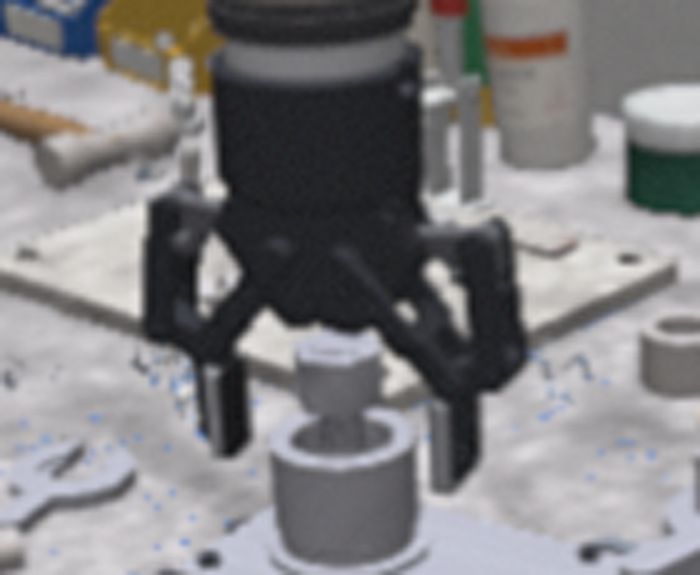

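move_arm(
  commands=[
    [[0.1,0,0,0,0.15,0],[0,0,0,0,0,0],[0,0,0,0,0,0],[0,0,0,0,0,0]],
  ],
  claw=4.9,
)

```text
clock: 14.75
tcp_pos: [0.4999, 0.0669, 0.0886]
eef_rot: [-0.0, 0.973, 0.23, 0.003]
contact_force: [-0.6, 0.0, 5.7]
finger_gap: 0.0571
```

```bash
python3 -c "
from h import *
st()"
```

```text
t 14.75 p [0.4999 0.0669 0.0886] yaw -63.35 tilt [0.27 0.12] F [-0.61  0.03  5.72] M [-0.106  0.242 -0.011] gap 0.0571 j [-0.81  0.49  0.85  1.89 -0.45  0.96 -0.86]
```

move_arm(
  commands=[
    [[0,0,-0.3,0,0,0],[0,0,-0.5,0,0,0],[0,0,-0.6,0,0,0],[0,0,0,0,0,0]],
  ],
)

```text
clock: 15.25
tcp_pos: [0.4993, 0.0669, 0.1015]
eef_rot: [-0.0, 0.973, 0.23, 0.002]
contact_force: [0.3, 0.0, -2.5]
finger_gap: 0.0573
```

```bash
python3 -c "
from h import *
st()
shot('scene','s13',(180,120,280,215),6)"
```

```text
t 15.25 p [0.4993 0.0669 0.1015] yaw -63.35 tilt [0.2  0.08] F [ 0.33  0.04 -2.53] M [ 0.014 -0.03   0.033] gap 0.0573 j [-0.82  0.47  0.86  1.88 -0.43  0.98 -0.88]
```

View pics/s13z.png

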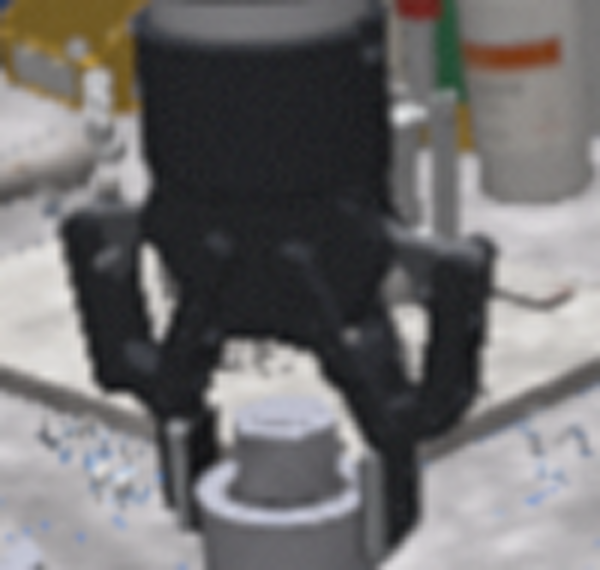

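move_arm(
  commands=[
    [[0.05,0,-0.7,0,0,0],[0,0,-0.7,0,0,0],[0,0,-0.7,0,0,0],[0,0,0,0,0,0]],
  ],
)

```text
clock: 15.8
tcp_pos: [0.4999, 0.0671, 0.1229]
eef_rot: [-0.0, 0.973, 0.23, 0.002]
contact_force: [1.1, 0.5, -2.2]
finger_gap: 0.0574
```

```bash
python3 -c "
from h import *
st()
shot('scene','s14',(180,120,280,215),6)"
```

```text
t 15.8 p [0.4999 0.0671 0.1229] yaw -63.35 tilt [0.24 0.09] F [ 1.14  0.52 -2.2 ] M [0.003 0.016 0.015] gap 0.0574 j [-0.84  0.44  0.88  1.85 -0.4   1.03 -0.9 ]
```

View pics/s14z.png

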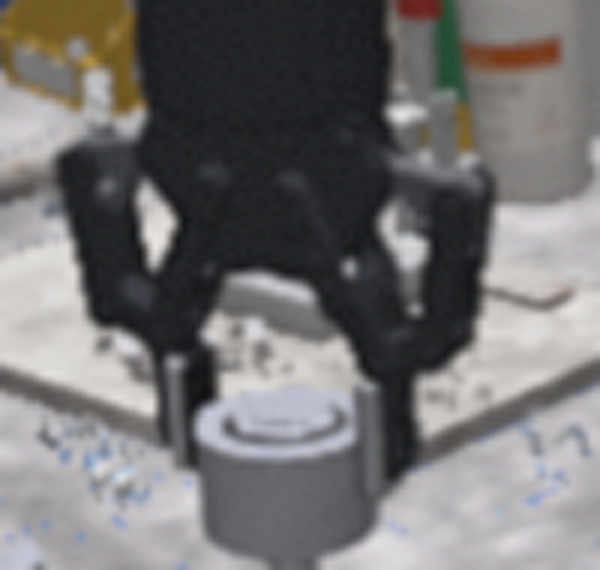

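The sleeve's bore is passing the nut with a visible gap around it. Continuing straight up.

move_arm(
  commands=[
    [[0,0,-1.0,0,0,0],[0,0,-1.2,0,0,0],[0,0,-1.2,0,0,0],[0,0,-1.2,0,0,0],[0,0,-1.2,0,0,0]],
  ],
)

```text
clock: 16.48
tcp_pos: [0.4992, 0.067, 0.181]
eef_rot: [-0.0, 0.973, 0.23, 0.002]
contact_force: [0.9, 0.5, -2.0]
finger_gap: 0.0572
```

```bash
python3 -c "
from h import *
st();plan((.55,.205,.16),-63,6)
shot('scene','s15',(140,100,280,215),5)"
```

```text
t 16.48 p [0.4992 0.067  0.181 ] yaw -63.36 tilt [0.16 0.08] F [ 0.94  0.52 -1.98] M [ 0.049 -0.009  0.007] gap 0.0572 j [-0.88  0.37  0.93  1.78 -0.33  1.15 -0.96]
yaw -63.36 -> -63.0
[1.79, -1.68, 0.36, 0.0, -0.03, -0.06]
[1.79, -1.67, 0.36, 0.0, -0.03, -0.06]
[1.79, -1.67, 0.35, 0.0, -0.03, -0.06]
[1.79, -1.67, 0.35, 0.0, -0.03, -0.06]
[1.8, -1.67, 0.35, 0.0, -0.03, -0.06]
[1.8, -1.67, 0.35, 0.0, -0.03, -0.06]
```

View pics/s15z.png

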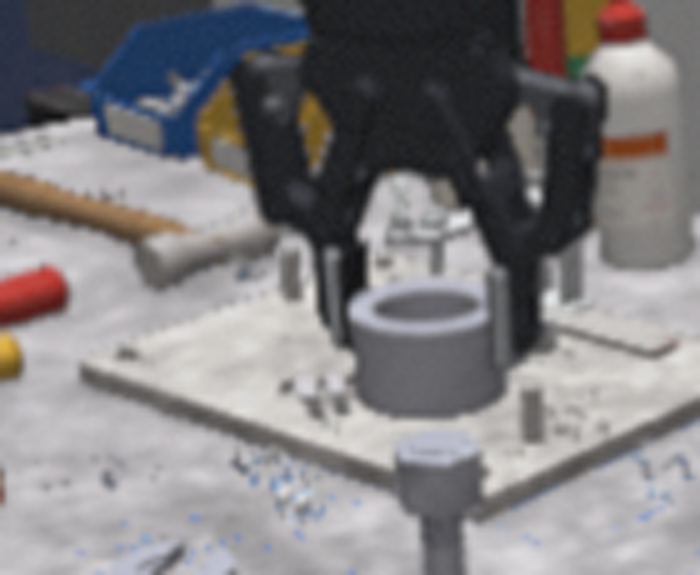

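```bash
python3 -c "
from h import *
print(plane('top',[[131,185],[20,201]],.01)); plan((.562,.19,.15),-63,6)"
```

```text
[[0.62788259 0.21485122 0.01      ]
 [0.59694734 0.4351117  0.01      ]]
yaw -63.36 -> -63.0
[1.84, -1.37, 0.55, 0.01, -0.06, -0.06]
[1.84, -1.37, 0.55, 0.01, -0.06, -0.06]
[1.84, -1.37, 0.55, 0.01, -0.06, -0.06]
[1.84, -1.37, 0.55, 0.01, -0.06, -0.06]
[1.84, -1.36, 0.55, 0.01, -0.06, -0.06]
[1.85, -1.36, 0.54, 0.01, -0.06, -0.06]
```

Plenty of room at (0.562, 0.19).

move_arm(
  commands=[
    [[1.8,-1.4,0,0,0,0],[1.8,-1.4,0,0,0,0],[1.85,-1.35,0,0,0,0],[1.85,-1.35,0.5,0,0,0],[1.85,-1.35,1.0,0,0,0]],
  ],
)

```text
clock: 17.15
tcp_pos: [0.5509, 0.1717, 0.1644]
eef_rot: [-0.0, 0.973, 0.231, 0.001]
contact_force: [0.1, 0.7, -2.6]
finger_gap: 0.0573
```

move_arm(
  commands=[
    [[1.85,-1.35,2.0,0,0,0],[0,0,2.5,0,0,0],[0,0,2.5,0,0,0],[0,0,1.8,0,0,0],[0,0,0,0,0,0]],
  ],
)

```text
clock: 17.77
tcp_pos: [0.5595, 0.1902, 0.0752]
eef_rot: [-0.0, 0.973, 0.231, -0.001]
contact_force: [-0.1, 0.5, -1.8]
finger_gap: 0.0571
```

```bash
python3 -c "
from h import *
st()
shot('scene','s16',(140,100,280,215),5)"
```

```text
t 17.77 p [0.5595 0.1902 0.0752] yaw -63.32 tilt [-0.1  -0.01] F [-0.06  0.48 -1.83] M [-0.024 -0.088 -0.01 ] gap 0.0571 j [-0.88  0.66  0.78  1.65 -0.52  1.05 -1.04]
```

View pics/s16z.png

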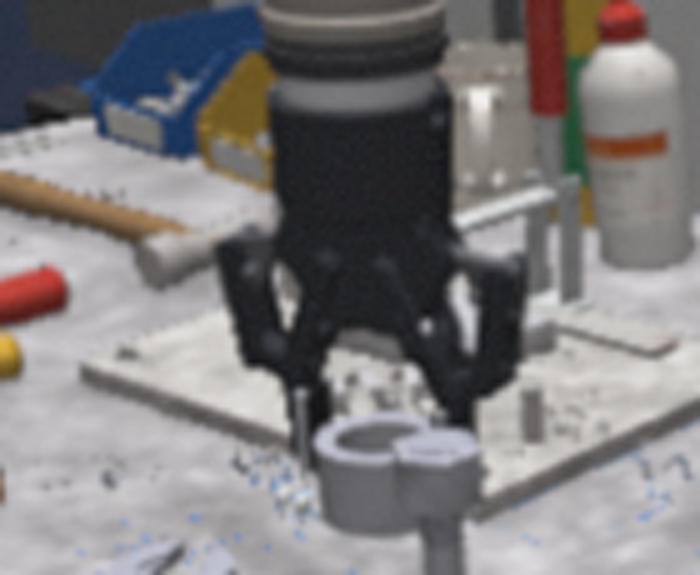

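move_arm(
  commands=[
    [[0,0,1.6,0,0.05,0],[0,0,1.2,0,0.05,0],[0,0,0.5,0,0,0],[0,0,0.2,0,0,0],[0,0,0,0,0,0]],
  ],
)

```text
clock: 18.45
tcp_pos: [0.5612, 0.1898, 0.0425]
eef_rot: [-0.001, 0.973, 0.23, 0.002]
contact_force: [0.1, 0.7, -3.7]
finger_gap: 0.0576
```

```bash
python3 -c "
from h import *
st()"
```

```text
t 18.45 p [0.5612 0.1898 0.0425] yaw -63.35 tilt [0.25 0.12] F [ 0.13  0.7  -3.71] M [ 0.021  0.023 -0.022] gap 0.0576 j [-0.86  0.7   0.75  1.67 -0.56  0.99 -1.01]
```

move_arm(
  commands=[
    [[0,0,0.3,0,0,0],[0,0,0.2,0,0,0],[0,0,0.1,0,0,0],[0,0,0.1,0,0,0],[0,0,0,0,0,0]],
  ],
)

```text
clock: 19.08
tcp_pos: [0.561, 0.1899, 0.0367]
eef_rot: [-0.001, 0.973, 0.23, 0.002]
contact_force: [-4.1, 0.4, 5.5]
finger_gap: 0.0573
```

```bash
python3 -c "
from h import *
st()"
```

```text
t 19.07 p [0.561  0.1899 0.0367] yaw -63.35 tilt [0.2  0.17] F [-4.11  0.36  5.54] M [-0.181  0.689  0.014] gap 0.0573 j [-0.86  0.71  0.75  1.68 -0.57  0.98 -1.01]
```

The sleeve is down on the bench (5.5 N). Releasing and backing straight up.

move_arm(
  commands=[
    [[0,0,0,0,0,0],[0,0,0,0,0,0]],
  ],
  claw=7.5,
)

```text
clock: 19.32
tcp_pos: [0.5615, 0.1899, 0.0356]
eef_rot: [-0.0, 0.973, 0.23, 0.003]
contact_force: [0.3, -0.4, -0.5]
finger_gap: 0.0748
```

move_arm(
  commands=[
    [[0,0,-1.5,0,0,0],[0,0,-4,0,0,0],[0,0,-5,0,0,0],[0,0,-5,0,0,0],[-3,0,-3,0,0,0]],
  ],
)

```text
clock: 19.95
tcp_pos: [0.5359, 0.1765, 0.2242]
eef_rot: [-0.0, 0.973, 0.231, 0.006]
contact_force: [0.7, -0.2, 0.8]
finger_gap: 0.075
```

move_arm(
  commands=[
    [[-5,-3,0,0,0,0],[-4,-4,0,0,0,0],[0,-4,0,0,0,0],[0,-3,0,0,0,0],[0,0,0,0,0,0]],
  ],
)

```text
clock: 20.58
tcp_pos: [0.389, 0.2633, 0.2205]
eef_rot: [-0.001, 0.972, 0.233, 0.002]
contact_force: [1.2, -0.4, 0.5]
finger_gap: 0.0749
```

```bash
python3 -c "
from h import *
st()
shot('scene','s17',(120,120,360,300),3)
shot('top','t17',(60,160,340,300),2)"
```

```text
t 20.57 p [0.389  0.2633 0.2205] yaw -63.03 tilt [0.23 0.22] F [ 1.17 -0.44  0.47] M [-0.028  0.02   0.017] gap 0.0749 j [-1.41  0.23  0.92  1.81 -0.2   1.2  -1.53]
```

View pics/s17z.png

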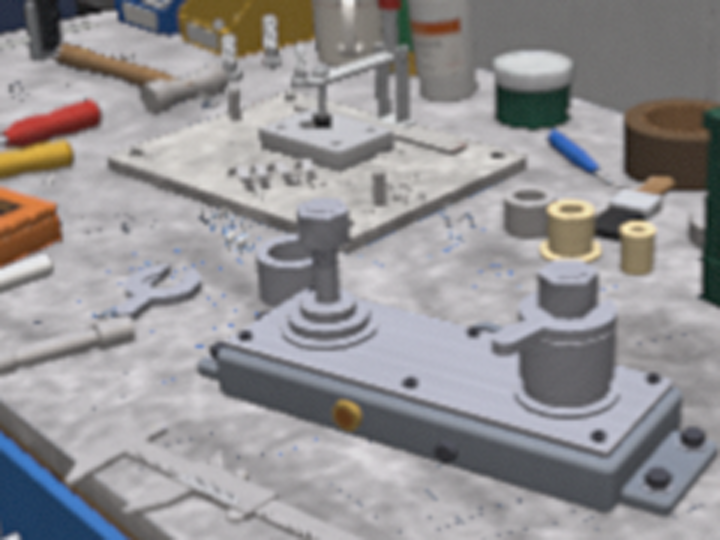

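View pics/t17z.png

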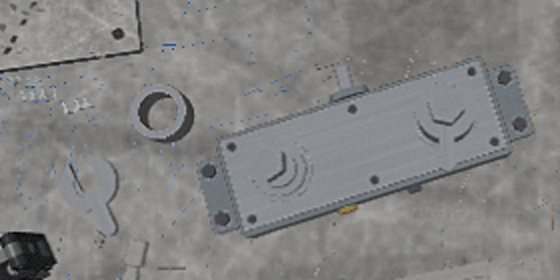

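The washer lies flat at about (160,290) in the scene zoom. The sleeve stands upright at about (287,270), clear of everything, and the right arbor is untouched. Handing in.

```bash
python3 -c "
from h import *
bot.job_done();st()"
```

```text
the job is handed in; nothing more can be done
the job is handed in; nothing more can be done
```

The left arbor has the left-hand thread. Its nut is undone, its washer lies flat on the bench, and its sleeve stands upright beside it. I handed the job in at about 20.6 s; no verdict was reported.

- **Finding the thread:** I leaned clockwise on the left nut first. The torque stayed between 0.29 and 0.41 N m over 9°, and the nut rose instead of tightening. I never touched the right nut.
- **Undoing:** I turned the nut about 134° (2.34 rad) clockwise, going by the tool's rotation, and it rose about 4.7 mm. That is past the 1.9 rad needed.
- **Washer:** I lifted it about 1 mm and drew it out level by the tab, with under 2 N of sideways force. It went down on the bench at about 4 N.
- **Sleeve:** It came straight up over the nut with about 1 N or less of sideways force. It went down on the bench at about 5.5 N.
- **Last check:** Pictures from both cameras show the washer flat, the sleeve upright and the right arbor still clamped up. The gripper is well clear of everything.

Two readings disagreed. The finger opening read 11 mm on the 14 mm tab and 28 mm on the 30 mm nut, probably because the pads flexed; nothing slipped. The picture-based estimates of the tab's angle also differed by a few degrees, but this did not affect the grasp.

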